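# Weigh two sprayer cartridges and dock the fuller one

## Robot

A 6-joint arm with a two-finger parallel gripper is mounted at the origin on the work surface. World frame = base frame: x ahead of the robot, y to its left, z up, the work surface at z = 0. Lengths are in m, angles in degrees, forces in N, time in s.
With the tool pointing down it reaches from about 0.375 to 0.9 m from the base axis. Payload 3.1 kg.
Tool frame: the origin (TCP) lies between the finger pads; the fingertips stand 22 mm ahead of it and the grasp point (between the pads) lies 3 mm ahead of it (bot.tip_extent is the distance from the TCP to the fingertips, in m); y points along the fingers, z is the direction in which the jaws open and shut, and the axes are right-handed (so a half turn about y gives the same grasp; the last joint's range is limited). The gripper opens to 87 mm and grips with 3 to 60 N. Pads are 19 mm wide; open, the fingers measure 117 mm over their backs; the gripper's body (75 mm by 190 mm) begins 51 mm behind the grasp point.
Start: joints at [56.064, 30.224, 82.088, -0, 67.689, -10.227], TCP at [0.251, 0.572, 0.245] pointing down, gripper open.
Joint ranges: [-176.69, 176.69], [-43.24, 126.21], [12.49, 139.97], [-82, 262], [0, 151.66], [-163.58, 163.58]. Speed limits (degrees/s): [159.86, 159.86, 180, 180, 180, 180].

## Interface

Orientations are given as a 3x3 rotation matrix whose columns are the frame's x, y, z axes.
In Python, from rig import bot, eyes, models gives the robot as it stands. The module is installed in compiled form; this text tells all that it offers.
- The arm moves only by the tool arm_command, never from a script. Its arguments are lists of equal length, an entry for each row: "translation": the shift along the tool's x, y, z each as a share of 0.08 m, from -1 to 1, a list of three; "rotation": the turn, a rotation vector about the tool's x, y, z each as a share of 60 degrees, from -1 to 1, a list of three; "grip": the closure, from -1 (fully open) to 1 (shut), so that 0 is half open. In form: {"translation": [[x, y, z], ...], "rotation": [[rx, ry, rz], ...], "grip": [grip, ...]}. A call has 1 to 5 rows; each row is the pose to reach, as a shift and turn from the pose commanded when the call began, along the tool's axes at that moment; what a row does not reach only later rows make up. A row lasts 1/10 s, in which the tool goes at most 50 mm and 8.59 degrees, less where a joint would pass 70% of its speed; a pose out of reach is approached as far as the arm can. A call with a number of a shift or a turn outside -1 to 1 is refused whole. A call with a gripper value outside its range is refused whole. The fingers move at their own pace and stop on an object; the grip force is fixed at half the most. Time passes only in rows, so rows that repeat a pose let the fingers close. It gives the time, the measured TCP pose, the force and the opening at its end, in the units of the state.
- bot.read_state(): the state, without advancing time (a new reading comes with each control period).
- eyes.capture(name): name is "scene" or "top" or "wrist"; returns a dict with "image" (400x640x3 uint8, blue, green, red), "mtx" (3x3 intrinsics, pixels), "rvec" (rotation vector, rad) and "tvec" (3), from world to camera coordinates, as OpenCV has them; the wrist camera has in their place "hand_eye" (4x4, takes a point from camera to tool coordinates, whose origin is the TCP and whose axes are the tool frame's). Camera axes: x right, y down, z forward; pixel columns grow to the right and rows downward; lengths in m; the calibration is good to about 2 mm. A picture is of the moment at which its call begins: read the wrist's pose just before it. There is no depth.
- bot.hand_in(): hands the job in, once; it reports no verdict.
Trained networks look in the newest picture that a camera, given by its name, has taken for a name from the list of things; names that differ only in an ending like _2 or _b are one class to them, and where a whole thing is asked for, a point or a joint stands for the part that bears it (a point fixed in the world has none). Each returns a list of dicts, best first, with "conf" (0 to 1); they miss things now and then, are a little off and sometimes report something else, mostly with a low value. They report only what shows in the picture. A call takes as long as a camera call.
- models.recognise(camera, thing): "extent" ([left, top, right, bottom] as shares, 0 to 1, of the picture: columns of its width, rows of its height, round what is visible of it).
- models.spot_point(camera, thing): "point" ([column, row] as shares, 0 to 1, of the picture: columns of its width, rows of its height: a listed point, or the origin of a listed thing).
The state is a dict: "time_s": time; "joint_positions": joint angles; "qvel": joint speeds; "tau": joint torques, N m; "position": TCP position; "tcp_rot": TCP orientation; "force": force on the tool from outside, world axes, zero at the start; "moment": the same for the moment, N m; "opening": opening from 0.0 (shut) to 1.0 (fully open).
Only numpy, scipy, OpenCV 4.12 (cv2) and the standard library are available. Lean on these libraries where they do the work, as an engineer would, in place of code of your own. Each camera call takes 0.05 s, during which the arm holds its last target. There are 200 camera calls.

## Task

The two disinfectant cartridges look alike, but one is fuller: stand them on opposite pans of the balance, let go of both and let the beam settle to see which is heavier. Then fit the heavier one upright into the hole of the sprayer's sliding dock plate, fully home, finding the hole by sliding gently over the plate, and leave the lighter one standing on its pan. Set things down gently, never drop, topple or force anything, and leave the other things on the desk alone.

Things in the scene. Friction and masses are not known exactly. Their poses are not given: they have to be found in the camera images.
- cart_a_center (a point): centre (half-way up) of one of two upright round cartridges that look alike: 44 mm diameter, 84 mm tall, white with a green band and a blue cap, flat foot with a bevelled edge (2.5 mm in, 5 mm up). z is its long axis, upward. About 0.2 kg or 0.3 kg: which of the two is the heavier changes from run to run and cannot be seen. It has a solid but loose filling with 1 to 2 mm of play.
- cart_b_center (a point): centre (half-way up) of the other cartridge, same size and looks.
- balance: grey equal-arm balance with two level pans, one at each end of a beam that runs along this body's y. Origin at the centre of its underside on the desk. Base 110 x 190 x 30 mm with a thin post (70 x 12 mm, 77 mm high) between the pans. The pans stay level as they rise and sink.
- pan_left_top (a point): centre of the top face of the balance's pan at +y of the balance: a flat steel disc of 90 mm diameter with a dark pad, no rim, 96 mm above the desk when the beam is level; it sinks or rises up to 12 mm. With one cartridge alone it sinks slowly to its stop.
- pan_right_top (a point): the same for the pan at -y of the balance, 200 mm from the other.
- beam (a joint): angle of the balance beam in rad: 0 level, positive when the left (+y) pan is up and the right pan down, stops at -0.12 and 0.12. Weakly sprung to level when empty; damped: after loading it takes 1 to 3 s to settle against the stop of the heavier side.
- sprayer: light-blue disinfectant sprayer with a handle, fixed on the desk. Origin on the desk under the middle of its cartridge dock. The 340 x 200 x 175 mm housing (with a handle to 230 mm) stands at +y of the origin, its nearest wall 90 mm away. Dock base 200 x 100 mm, long side along x.
- dock_mid (a point): middle of the dock's travel, on the centre line of the white dock plate, at its flat top face (42 mm above the desk). Axes as the sprayer's: x along the travel, z up. The plate (140 mm along x, 84 mm along y) floats along x and in each run stands anywhere within 24 mm either way of here, not measured; it shifts along x if pushed with over 5 N. Seen by camera or found by feel.
- dock_end (a point): the end of the travel, 24 mm to -x of dock_mid, same height and axes: the hole lies from here to 48 mm along +x, at y = 0. The one hole, in the plate's middle, is round, 48 mm wide with a 1.5 mm bevelled mouth, 24 mm deep, flat floor. A cartridge slid along x over the plate sinks where it meets it. Fully home its centre is 18 mm above this point's height; merely standing on the plate 42 mm.

How it is judged:
By the outcome, as a careful person would: the job done as asked, in the order asked, and still so for the second after the job is handed in, with the robot touching nothing.
It also fails if it takes over 72 s, if anything falls off the work surface, if the arm or the gripper's body presses on something with over 40 N, if the wrist force passes 120 N, or if a joint passes its speed limit or range.

## Working session

There is one attempt and no reset: what is moved stays moved. The work goes in short steps, Python scripts to look and compute and a tool call to move; the robot and the scene stay as the last step left them, time stands still between calls to the robot, and variables do not carry over. Pictures are saved under pics/ and viewed, about 8 in all and at most 12, crops included, and the job is handed in when it is done.

Besides the shell and the picture viewer there is one more tool, called as name(argument=value, ...) on one line, values as JSON. arm_command: Moves the arm, as the interface text tells. Shift numbers are shares of 0.08 m and turn numbers shares of 60 degrees, none past 1 either way. Its arguments: {"type":"object","properties":{"translation":{"type":"array"},"rotation":{"type":"array"},"grip":{"type":"array"}},"required":["translation","rotation","grip"]}

```bash
mkdir -p pics; cat > h.py <<'E'
import numpy as np, cv2
from rig import bot, eyes, models
def cap(n, save=None):
    st=bot.read_state(); c=eyes.capture(n)
    if save: cv2.imwrite('pics/'+save,c['image'])
    K=np.array(c['mtx'],float)
    if 'rvec' in c:
        R=cv2.Rodrigues(np.array(c['rvec'],float))[0]; t=np.array(c['tvec'],float).ravel()
    else:
        T=np.eye(4);T[:3,:3]=st['tcp_rot'];T[:3,3]=st['position']
        T=np.linalg.inv(T@np.array(c['hand_eye'])); R=T[:3,:3];t=T[:3,3]
    return dict(K=K,R=R,t=t,img=c['image'])
def proj(c,p):
    q=c['K']@(c['R']@np.array(p,float)+c['t']); return q[:2]/q[2]
def onz(c,px,z):
    d=c['R'].T@np.linalg.inv(c['K'])@np.array([px[0],px[1],1.]); o=-c['R'].T@c['t']
    return o+d*(z-o[2])/d[2]
def tri(obs):
    A=[];b=[]
    for c,px in obs:
        d=c['R'].T@np.linalg.inv(c['K'])@np.array([px[0],px[1],1.]);d/=np.linalg.norm(d);o=-c['R'].T@c['t']
        P=np.eye(3)-np.outer(d,d);A.append(P);b.append(P@o)
    return np.linalg.lstsq(np.vstack(A),np.hstack(b),rcond=None)[0]
def spots(n,thing,k=3):
    return [(np.array(r['point'])*[640,400],round(r['conf'],2)) for r in models.spot_point(n,thing)[:k]]
def st():
    s=bot.read_state()
    print('t',s['time_s'],'p',np.round(s['position'],4),'F',np.round(s['force'],2),'M',np.round(s['moment'],2),'open',s['opening']);print(np.round(s['tcp_rot'],3).tolist(),np.round(s['joint_positions'],1))
E
cat > a.py <<'E'
from h import *
st(); np.set_printoptions(precision=4,suppress=True)
Z=dict(cart_a_center=.042,balance=0,pan_left_top=.096,pan_right_top=.096,sprayer=0,dock_mid=.042,dock_end=.042)
for n in ['scene','top']:
    c=cap(n,n+'0.png'); print(n,'cam at',-c['R'].T@c['t'])
    for k,z in Z.items():
        for px,cf in spots(n,k): print(k,px,cf,onz(c,px,z))
a=cv2.imread('pics/scene0.png');b=cv2.imread('pics/top0.png')
E
python3 a.py
```

```text
t 0.0 p [0.2509 0.5717 0.2436] F [-0.02  0.02 -0.19] M [-0.02 -0.03  0.03] open 1.0009993966837378
[[0.916, -0.001, 0.402], [-0.402, -0.002, 0.916], [-0.0, -1.0, -0.002]] [ 56.1  30.3  82.2   0.   67.7 -10.2]
scene cam at [0.9405 0.6336 0.6888]
cart_a_center [295.424 162.68 ] 0.92 [ 0.463  -0.2595  0.042 ]
balance [316.8  245.92] 0.71 [0.5633 0.0231 0.    ]
pan_left_top [343.872 244.88 ] 0.78 [0.5673 0.1337 0.096 ]
pan_right_top [298.688 193.2  ] 0.72 [ 0.5603 -0.0652  0.096 ]
sprayer [439.104 344.   ] 0.71 [0.5037 0.3638 0.    ]
dock_mid [438.592 328.2  ] 0.86 [0.5079 0.3559 0.042 ]
dock_mid [449.728 324.8  ] 0.2 [0.4852 0.3611 0.042 ]
dock_end [451.712 322.12 ] 0.88 [0.4778 0.3587 0.042 ]
dock_end [298.688 190.32 ] 0.55 [ 0.5196 -0.1397  0.042 ]
top cam at [0.4656 0.0013 0.8996]
cart_a_center [447.488 231.68 ] 0.82 [ 0.455  -0.2787  0.042 ]
balance [314.496 188.68 ] 0.83 [0.5566 0.0276 0.    ]
pan_left_top [266.816 182.   ] 0.63 [0.561  0.1285 0.096 ]
pan_right_top [360.128 186.6  ] 0.62 [ 0.5519 -0.0741  0.096 ]
sprayer [178.368 209.68 ] 0.62 [0.5039 0.3571 0.    ]
dock_mid [169.408 209.08 ] 0.78 [0.5034 0.3613 0.042 ]
dock_end [174.976 214.92 ] 0.67 [0.49  0.348 0.042]
dock_end [457.216 165.6  ] 0.42 [ 0.6077 -0.304   0.042 ]
```

View pics/scene0.png

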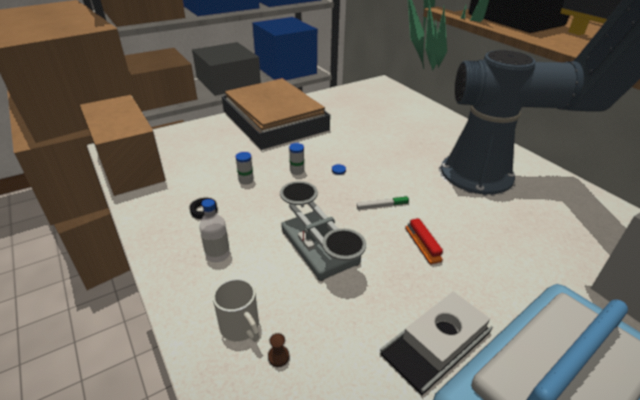

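View pics/top0.png

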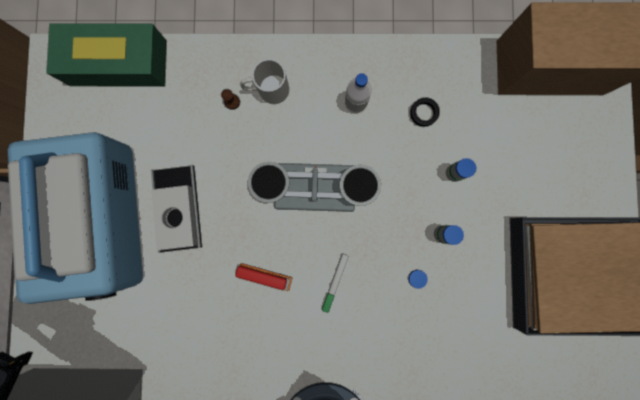

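Scene picture: cartridges at about (297,158) and (244,168), pans at (299,192) and (344,243), hole at about (448,323). Top picture: cap tops at (450,234) and (463,169), pans at (268,182) and (360,186), hole at (174,217), with the plate pushed to the −x side. Next I'll refine these by segmentation.

```bash
cat > b.py <<'E'
from h import *
from scipy.optimize import least_squares
np.set_printoptions(precision=4,suppress=True)
C={n:cap(n) for n in ['scene','top']}
def blob(c,near,mask,r=40):
    n,l,s,cen=cv2.connectedComponentsWithStats(mask.astype(np.uint8))
    k=min((i for i in range(1,n) if s[i,4]>20),key=lambda i:np.hypot(*(cen[i]-near))); return cen[k],s[k]
def hull(c,x,y,h,r=.022,top=.084):
    a=np.linspace(0,2*np.pi,60)
    P=np.array([proj(c,[x+r*np.cos(t),y+r*np.sin(t),z]) for z in(top,top-h) for t in a],np.float32)
    m=cv2.moments(cv2.convexHull(P)); return np.array([m['m10'],m['m01']])/m['m00'],m['m00']
for name,px in [('c1',dict(scene=(297,148),top=(452,234))),('c2',dict(scene=(244,157),top=(466,168)))]:
    o={}
    for n,c in C.items():
        I=c['img'].astype(int); m=(I[...,0]>I[...,2]+40)&(I[...,0]>I[...,1]+25); o[n]=blob(c,px[n],m)
    f=lambda v:np.r_[[hull(C[n],*v)[0]-o[n][0] for n in C]].ravel()
    s=least_squares(f,[.46,-.28 ,.012],diff_step=1e-3)
    print(name,s.x,'res px',s.fun,[(o[n][1][4],hull(C[n],*s.x)[1]) for n in C])
    g=lambda n:least_squares(lambda v:hull(C[n],*v,s.x[2])[0]-o[n][0],s.x[:2],diff_step=1e-3).x
    print(g('scene'),g('top'))
for name,z,px in [('panL',.096,dict(scene=(344,243),top=(268,182))),('panR',.096,dict(scene=(299,192),top=(360,186))),('hole',.042,dict(scene=(448,324),top=(174,217)))]:
    for n,c in C.items():
        g=cv2.cvtColor(c['img'],cv2.COLOR_BGR2GRAY); cen,s=blob(c,px[n],g<(60 if name!='hole' else 90)); print(name,n,cen,s,onz(c,cen,z))
a=cv2.resize(C['top']['img'][150:260,130:220],None,fx=5,fy=5,interpolation=cv2.INTER_CUBIC)
b=cv2.resize(C['scene']['img'][285:395,375:495],None,fx=5,fy=5,interpolation=cv2.INTER_CUBIC)[:550,:340]
cv2.imwrite('pics/crop.png',np.hstack([a,b]))
E
python3 b.py
```

```text
c1 [ 0.4494 -0.2783  0.0086] res px [-0.0106 -0.0016 -0.0046  0.0069] [(np.int32(113), 139.68616038700566), (np.int32(321), 346.9855809235014)]
[ 0.4494 -0.2782] [ 0.4494 -0.2783]
c2 [ 0.597  -0.3095  0.0101] res px [-0.0569 -0.0136 -0.0238  0.041 ] [(np.int32(120), 161.8644928369904), (np.int32(310), 344.2699392065406)]
[ 0.5969 -0.3094] [ 0.5971 -0.3096]
panL scene [343.9265 242.7029] [327 231  35  24 653] [0.5636 0.1284 0.096 ]
panL top [267.9065 181.6819] [252 165  33  34 877] [0.5617 0.1261 0.096 ]
panR scene [298.3794 191.505 ] [284 184  30  16 398] [ 0.5577 -0.0714  0.096 ]
panR top [360.0752 184.684 ] [344 169  33  33 864] [ 0.5561 -0.074   0.096 ]
hole scene [447.4804 323.9269] [436 314  25  21 383] [0.4874 0.3576 0.042 ]
hole top [172.1743 217.3717] [163 208  20  20 304] [0.4843 0.3543 0.042 ]
```

arm_command(translation=[[0,-0.5,0],[0,-1,0],[0,-1,0],[0,-1,0],[0,-1,0]], rotation=[[0,0.1,0],[0,0.2,0],[0,0.35,0],[0,0.5,0],[0,0.6,0]], grip=[-1,-1,-1,-1,-1])

```text
time_s: 1.4
position: [0.2513, 0.5723, 0.3251]
tcp_rot: [[0.5, 0.001, 0.866], [-0.866, 0.001, 0.5], [-0.0, -1.0, 0.001]]
force: [-0.5, 0.2, 0.6]
opening: 1.002
```

arm_command(translation=[[0.5,0,0.4],[1,0,0.9],[1,0,0.9],[1,0,0.9]], rotation=[[0,0.13,0],[0,0.26,0],[0,0.4,0],[0,0.5,0]], grip=[-1,-1,-1,-1])

```text
time_s: 1.8
position: [0.3564, 0.5385, 0.3242]
tcp_rot: [[-0.003, 0.0, 1.0], [-1.0, -0.0, -0.003], [0.0, -1.0, 0.0]]
force: [-0.8, 0.3, -0.2]
opening: 1.001
```

arm_command(translation=[[0.5,0,0.3],[1,0,0.6]], rotation=[[0,0,0],[0,0,0]], grip=[-1,-1])

```text
time_s: 2.0
position: [0.4022, 0.4595, 0.3243]
tcp_rot: [[0.008, 0.0, 1.0], [-1.0, -0.0, 0.008], [0.0, -1.0, 0.0]]
force: [0.8, -0.1, -0.2]
opening: 0.999
```

arm_command(translation=[[0.5,0,0.4],[1,0,0.9],[1,0,0.9],[1,0,0.9]], rotation=[[0,0,0],[0,0,0],[0,0,0],[0,0,0]], grip=[-1,-1,-1,-1])

```text
time_s: 2.4
position: [0.4759, 0.3787, 0.3245]
tcp_rot: [[0.001, -0.0, 1.0], [-1.0, 0.0, 0.001], [-0.0, -1.0, -0.0]]
force: [-0.2, -1.0, 0.3]
opening: 1.002
```

```bash
python3 - <<'E'
from h import *
st(); c=cap('wrist','w1.png'); print('cam',-c['R'].T@c['t'],'hole px',proj(c,[.4855,.356,.042]))
for k in ['dock_mid','dock_end','sprayer']:
    for px,cf in spots('wrist',k): print(k,px,cf,onz(c,px,0 if k=='sprayer' else .042))
E
```

```text
t 2.4 p [0.4759 0.3787 0.3245] F [-0.23 -0.95  0.34] M [-0.04  0.08  0.02] open 1.0015597383201624
[[0.001, -0.0, 1.0], [-1.0, 0.0, 0.001], [-0.0, -1.0, -0.0]] [28.  24.4 78.9  0.  76.6 27.9]
cam [0.47590746 0.44738549 0.46563196] hole px [325.31248838 185.16867282]
dock_mid [341.696 184.48 ] 0.88 [0.50729062 0.3569564  0.042     ]
dock_end [324.8 187.2] 0.74 [0.48483437 0.35323094 0.042     ]
sprayer [340.416 178.8  ] 0.95 [0.50837893 0.35643769 0.        ]
```

View pics/w1.png

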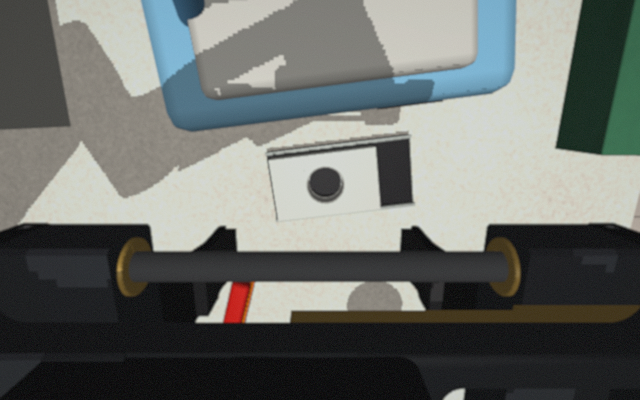

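The wrist picture shows the hole at (325,184), which matches the estimate from the fixed cameras (0.4855, 0.356). The plate stands near the −x end of its travel. Next I move over to cartridge 1.

arm_command(translation=[[0.5,0,0],[1,0,0]], rotation=[[0,0,0],[0,0,0]], grip=[-1,-1])

```text
time_s: 2.8
position: [0.4737, 0.3014, 0.3244]
tcp_rot: [[0.01, 0.0, 1.0], [-1.0, 0.0, 0.01], [-0.0, -1.0, 0.0]]
force: [0.2, -1.0, -0.3]
opening: 0.996
```

arm_command(translation=[[0.5,0,0],[1,0,0]], rotation=[[0,0,0],[0,0,0]], grip=[-1,-1])

```text
time_s: 3.0
position: [0.4743, 0.2204, 0.3246]
tcp_rot: [[0.009, 0.0, 1.0], [-1.0, 0.0, 0.009], [-0.0, -1.0, 0.0]]
force: [0.7, -0.5, 0.9]
opening: 0.999
```

arm_command(translation=[[0.5,0,0],[1,0,0]], rotation=[[0,0,0],[0,0,0]], grip=[-1,-1])

```text
time_s: 3.2
position: [0.475, 0.1402, 0.3248]
tcp_rot: [[0.008, 0.001, 1.0], [-1.0, 0.0, 0.008], [-0.0, -1.0, 0.001]]
force: [0.2, -0.4, -0.3]
opening: 1.001
```

arm_command(translation=[[0.5,0,0],[1,0,0]], rotation=[[0,0,0],[0,0,0]], grip=[-1,-1])

```text
time_s: 3.4
position: [0.4757, 0.0602, 0.3248]
tcp_rot: [[0.008, 0.001, 1.0], [-1.0, 0.0, 0.008], [-0.0, -1.0, 0.001]]
force: [0.7, -0.1, 0.2]
opening: 0.996
```

arm_command(translation=[[0.5,0,0],[1,0,0]], rotation=[[0,0,0],[0,0,0]], grip=[-1,-1])

```text
time_s: 3.6
position: [0.4764, -0.0198, 0.3249]
tcp_rot: [[0.008, 0.001, 1.0], [-1.0, 0.0, 0.008], [-0.0, -1.0, 0.001]]
force: [1.0, -0.4, 0.2]
opening: 0.994
```

arm_command(translation=[[0.5,0,0],[1,0,0]], rotation=[[0,0,0],[0,0,0]], grip=[-1,-1])

```text
time_s: 3.8
position: [0.4771, -0.0999, 0.3248]
tcp_rot: [[0.008, 0.001, 1.0], [-1.0, 0.0, 0.008], [-0.0, -1.0, 0.001]]
force: [0.8, 0.6, 0.4]
opening: 0.997
```

arm_command(translation=[[0.5,0,-0.1],[1,0,-0.2]], rotation=[[0,0,0],[0,0,0]], grip=[-1,-1])

```text
time_s: 4.0
position: [0.4617, -0.18, 0.3247]
tcp_rot: [[0.008, 0.001, 1.0], [-1.0, 0.0, 0.008], [-0.0, -1.0, 0.001]]
force: [-0.9, 0.7, 0.4]
opening: 1.002
```

arm_command(translation=[[0.5,0.4,0],[1,1,-0.1],[1,1,-0.1]], rotation=[[0,0,0],[0,0,0],[0,0,0]], grip=[-1,-1,-1])

```text
time_s: 4.3
position: [0.4527, -0.2605, 0.2415]
tcp_rot: [[0.004, -0.004, 1.0], [-1.0, 0.003, 0.004], [-0.003, -1.0, -0.004]]
force: [0.1, 0.9, -0.1]
opening: 0.998
```

```bash
python3 - <<'E'
from h import *
st(); c=cap('wrist','w2.png'); print('pred c1',proj(c,[.4494,-.2783,.042]),'c2',proj(c,[.597,-.3095,.042]))
for k in ['cart_a_center']:
    for px,cf in spots('wrist',k): print(k,px,cf,onz(c,px,.042))
E
```

```text
t 4.3 p [ 0.4527 -0.2605  0.2415] F [ 0.06  0.94 -0.13] M [-0.05  0.12 -0.01] open 0.9980519322708153
[[0.004, -0.004, 1.0], [-1.0, 0.003, 0.004], [-0.003, -1.0, -0.004]] [-42.2  22.7  96.8  -0.   60.9 -42.4]
pred c1 [315.72210772 197.44612804] c2 [449.49712842 225.48194872]
cart_a_center [314.496 197.08 ] 0.87 [ 0.44807466 -0.27789826  0.042     ]
```

arm_command(translation=[[0.22,0.5,-0.04],[0.22,1,-0.04]], rotation=[[0,0,0],[0,0,0]], grip=[-1,-1])

```text
time_s: 4.6
position: [0.4537, -0.2789, 0.1667]
tcp_rot: [[0.006, 0.007, 1.0], [-1.0, -0.006, 0.007], [0.006, -1.0, 0.007]]
force: [0.2, 0.4, -0.1]
opening: 0.999
```

arm_command(translation=[[0,0.4,0],[0,0.8,0],[0,1,0]], rotation=[[0,0,0],[0,0,0],[0,0,0]], grip=[-1,-1,-1])

```text
time_s: 4.9
position: [0.4516, -0.2753, 0.0839]
tcp_rot: [[0.008, -0.001, 1.0], [-1.0, 0.001, 0.008], [-0.001, -1.0, -0.001]]
force: [0.0, 0.4, 0.2]
opening: 0.999
```

arm_command(translation=[[0,0.15,0],[0,0.27,0],[0,0.27,0]], rotation=[[0,0,0],[0,0,0],[0,0,0]], grip=[-1,-1,-1])

```text
time_s: 5.2
position: [0.4513, -0.2769, 0.063]
tcp_rot: [[0.006, 0.0, 1.0], [-1.0, 0.0, 0.006], [-0.0, -1.0, 0.0]]
force: [0.6, 0.2, -0.2]
opening: 0.999
```

arm_command(translation=[[0,0,0],[0,0,0],[0,0,0],[0,0,0],[0,0,0]], rotation=[[0,0,0],[0,0,0],[0,0,0],[0,0,0],[0,0,0]], grip=[0,0.3,1,1,1])

```text
time_s: 5.7
position: [0.4508, -0.2778, 0.0632]
tcp_rot: [[0.005, 0.0, 1.0], [-1.0, -0.0, 0.005], [0.0, -1.0, 0.0]]
force: [-0.6, -0.5, -0.2]
opening: 0.63
```

arm_command(translation=[[0,0,0],[0,0,0],[0,0,0]], rotation=[[0,0,0],[0,0,0],[0,0,0]], grip=[1,1,1])

```text
time_s: 6.0
position: [0.4505, -0.2776, 0.0629]
tcp_rot: [[0.005, -0.001, 1.0], [-1.0, 0.0, 0.005], [-0.0, -1.0, -0.001]]
force: [-1.2, -0.1, 1.6]
opening: 0.493
```

arm_command(translation=[[0,0,0],[0,-0.05,0],[0,-0.15,0]], rotation=[[0,0,0],[0,0,0],[0,0,0]], grip=[1,1,1])

```text
time_s: 6.3
position: [0.4503, -0.2771, 0.0745]
tcp_rot: [[0.005, -0.001, 1.0], [-1.0, 0.002, 0.005], [-0.002, -1.0, -0.001]]
force: [0.2, -0.2, -1.9]
opening: 0.498
```

```bash
python3 -c "
from h import *
st()"
```

```text
t 6.3 p [ 0.4503 -0.2771  0.0745] F [ 0.24 -0.23 -1.94] M [-0.06  0.07  0.06] open 0.4977822392726121
[[0.005, -0.001, 1.0], [-1.0, 0.002, 0.005], [-0.002, -1.0, -0.001]] [-43.7  38.2 103.4   0.   38.5 -44. ]
```

arm_command(translation=[[0,-0.3,0],[0,-0.7,0],[0,-1,0]], rotation=[[0,0,0],[0,0,0],[0,0,0]], grip=[1,1,1])

```text
time_s: 6.6
position: [0.451, -0.2776, 0.1566]
tcp_rot: [[0.005, 0.001, 1.0], [-1.0, -0.001, 0.005], [0.001, -1.0, 0.001]]
force: [0.9, 0.5, -3.3]
opening: 0.493
```

arm_command(translation=[[-0.2,-0.2,0],[-0.6,-0.4,0],[-1,-0.57,0]], rotation=[[0,0,0],[0,0,0],[0,0,0]], grip=[1,1,1])

```text
time_s: 6.9
position: [0.4503, -0.197, 0.2018]
tcp_rot: [[0.003, 0.001, 1.0], [-1.0, -0.0, 0.003], [0.0, -1.0, 0.001]]
force: [0.2, -0.0, -3.0]
opening: 0.491
```

arm_command(translation=[[-0.4,0,0.2],[-0.8,0,0.5],[-1,0,0.7]], rotation=[[0,0,0],[0,0,0],[0,0,0]], grip=[1,1,1])

```text
time_s: 7.2
position: [0.5064, -0.1146, 0.2013]
tcp_rot: [[0.007, 0.001, 1.0], [-1.0, 0.001, 0.007], [-0.001, -1.0, 0.001]]
force: [1.0, -0.7, -3.4]
opening: 0.495
```

arm_command(translation=[[-0.3,0,0.4],[-0.5,0,0.6],[-0.56,0,0.63],[-0.56,0,0.63],[-0.56,0,0.63]], rotation=[[0,0,0],[0,0,0],[0,0,0],[0,0,0],[0,0,0]], grip=[1,1,1,1,1])

```text
time_s: 7.7
position: [0.5549, -0.0725, 0.2004]
tcp_rot: [[0.005, -0.002, 1.0], [-1.0, 0.0, 0.005], [-0.0, -1.0, -0.002]]
force: [-0.4, -0.2, -3.1]
opening: 0.492
```

```bash
python3 - <<'E'
from h import *
st()
for i in range(2):
  c=cap('wrist','w3.png')
st()
for k in ['cart_a_center','pan_left_top','pan_right_top']:
    for px,cf in spots('wrist',k): print(k,px,cf,onz(c,px,.096))
E
```

```text
t 7.7 p [ 0.5549 -0.0725  0.2004] F [-0.36 -0.2  -3.08] M [-0.05  0.   -0.01] open 0.49207882365809635
[[0.005, -0.002, 1.0], [-1.0, 0.0, 0.005], [-0.0, -1.0, -0.002]] [-18.9  28.5  94.1  -0.   57.5 -19.1]
t 7.8 p [ 0.5551 -0.073   0.2005] F [ 0.48  0.16 -2.86] M [-0.09  0.04  0.02] open 0.49471873120082654
[[0.004, -0.001, 1.0], [-1.0, 0.0, 0.004], [-0.0, -1.0, -0.001]] [-18.9  28.5  94.1  -0.   57.5 -19.1]
pan_right_top [321.088 207.8  ] 0.91 [ 0.55718789 -0.07533765  0.096     ]
```

arm_command(translation=[[0,0.15,0.02],[0,0.3,0.02],[0,0.43,0.02],[0,0.46,0.02],[0,0.46,0.02]], rotation=[[0,0,0],[0,0,0],[0,0,0],[0,0,0],[0,0,0]], grip=[1,1,1,1,1])

```text
time_s: 8.45
position: [0.5571, -0.0721, 0.1626]
tcp_rot: [[0.005, -0.002, 1.0], [-1.0, 0.001, 0.005], [-0.001, -1.0, -0.002]]
force: [-0.1, -0.5, -2.4]
opening: 0.496
```

arm_command(translation=[[0,0.015,0],[0,0.03,0],[0,0.045,0],[0,0.06,0],[0,0.06,0]], rotation=[[0,0,0],[0,0,0],[0,0,0],[0,0,0],[0,0,0]], grip=[1,1,1,1,1])

```text
time_s: 8.95
position: [0.5576, -0.0723, 0.1589]
tcp_rot: [[0.005, -0.0, 1.0], [-1.0, -0.0, 0.005], [0.0, -1.0, -0.0]]
force: [0.0, 0.3, -3.4]
opening: 0.5
```

arm_command(translation=[[0,0.015,0],[0,0.03,0],[0,0.045,0],[0,0.06,0],[0,0.06,0]], rotation=[[0,0,0],[0,0,0],[0,0,0],[0,0,0],[0,0,0]], grip=[1,1,1,1,1])

```text
time_s: 9.45
position: [0.5576, -0.0723, 0.1539]
tcp_rot: [[0.005, -0.0, 1.0], [-1.0, 0.0, 0.005], [-0.0, -1.0, -0.0]]
force: [-0.2, 0.3, -3.9]
opening: 0.498
```

arm_command(translation=[[0,0.015,0],[0,0.03,0],[0,0.03,0]], rotation=[[0,0,0],[0,0,0],[0,0,0]], grip=[1,1,1])

```text
time_s: 9.75
position: [0.5576, -0.0723, 0.1515]
tcp_rot: [[0.005, -0.0, 1.0], [-1.0, 0.0, 0.005], [-0.0, -1.0, -0.0]]
force: [-0.3, 0.2, -3.1]
opening: 0.493
```

```bash
python3 - <<'E'
from h import *
st(); a=cap('scene')['img'][120:290,220:420]
cv2.imwrite('pics/s2.png',cv2.resize(a,None,fx=3.8,fy=3.5,interpolation=cv2.INTER_CUBIC))
E
```

```text
t 9.75 p [ 0.5576 -0.0723  0.1515] F [-0.28  0.19 -3.13] M [-0.07  0.06  0.03] open 0.4933860835399321
[[0.005, -0.0, 1.0], [-1.0, 0.0, 0.005], [-0.0, -1.0, -0.0]] [-18.8  32.7  96.1  -0.   51.3 -19.1]
```

View pics/s2.png

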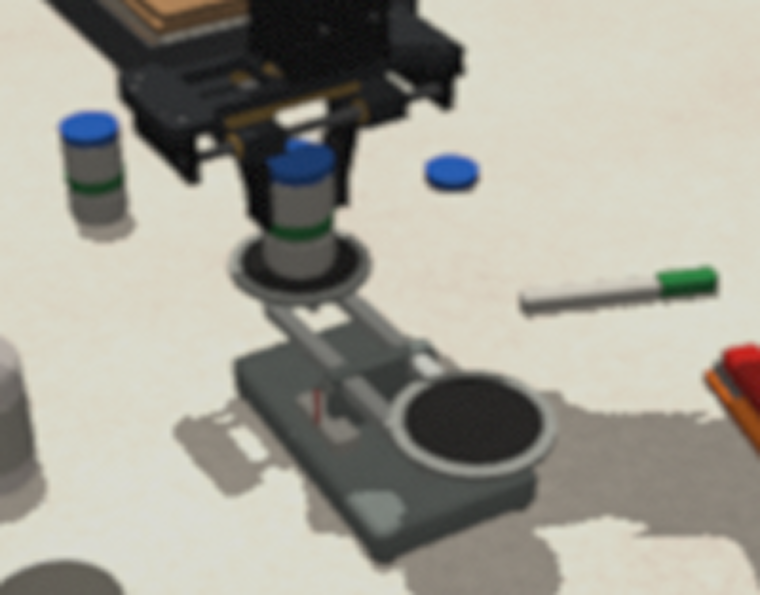

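The picture shows cartridge 1 upright over the middle of the right pan, which is at about (298,265) in the crop. Contact isn't clear from it, so I'll keep lowering gently.

arm_command(translation=[[0,0.012,0],[0,0.024,0],[0,0.035,0],[0,0.035,0]], rotation=[[0,0,0],[0,0,0],[0,0,0],[0,0,0]], grip=[1,1,1,1])

```text
time_s: 10.2
position: [0.5577, -0.0723, 0.1488]
tcp_rot: [[0.005, -0.0, 1.0], [-1.0, 0.0, 0.005], [-0.0, -1.0, -0.0]]
force: [-0.4, 0.2, -3.0]
opening: 0.494
```

arm_command(translation=[[0,0.01,0],[0,0.02,0],[0,0.02,0]], rotation=[[0,0,0],[0,0,0],[0,0,0]], grip=[1,1,1])

```text
time_s: 10.5
position: [0.5577, -0.0723, 0.1472]
tcp_rot: [[0.005, -0.0, 1.0], [-1.0, 0.0, 0.005], [-0.0, -1.0, -0.0]]
force: [0.4, 1.1, -3.4]
opening: 0.493
```

```bash
cat > beam.py <<'E'
from h import *
C={n:cap(n) for n in ['scene','top']}
for n,c in C.items():
    g=cv2.cvtColor(c['img'],cv2.COLOR_BGR2GRAY); near=dict(scene=(344,243),top=(268,182))[n]
    k,l,s,cen=cv2.connectedComponentsWithStats((g<60).astype(np.uint8))
    i=min((i for i in range(1,k) if s[i,4]>100),key=lambda i:np.hypot(*(cen[i]-near))); print(n,cen[i],s[i])
    print([(z,proj(c,[.5626,.1272,z]).round(1)) for z in (.084,.096,.108)])
st()
E
python3 beam.py
```

```text
scene [343.95865237 237.95712098] [327 226  35  24 653]
[(0.084, array([343.7, 246.4])), (0.096, array([344. , 242.2])), (0.108, array([344.3, 237.8]))]
top [267.46338673 181.08581236] [251 165  34  33 874]
[(0.084, array([268.3, 181.9])), (0.096, array([267.4, 181.3])), (0.108, array([266.6, 180.6]))]
t 10.6 p [ 0.5577 -0.0723  0.1473] F [-0.08  0.38 -1.75] M [-0.11  0.06 -0.01] open 0.4936006710427026
[[0.005, -0.0, 1.0], [-1.0, -0.0, 0.005], [0.0, -1.0, -0.0]] [-18.8  33.   96.3  -0.   50.7 -19.1]
```

The left pan has risen about 12–13 mm, so the right pan is at its stop. I'll release gently.

arm_command(translation=[[0,0.01,0],[0,0.01,0]], rotation=[[0,0,0],[0,0,0]], grip=[1,1])

```text
time_s: 10.8
position: [0.5577, -0.0723, 0.1469]
tcp_rot: [[0.005, 0.0, 1.0], [-1.0, -0.0, 0.005], [0.0, -1.0, 0.0]]
force: [-1.2, 0.6, 0.0]
opening: 0.492
```

arm_command(translation=[[0,0,0],[0,0,0],[0,0,0],[0,0,0],[0,0,0]], rotation=[[0,0,0],[0,0,0],[0,0,0],[0,0,0],[0,0,0]], grip=[0,-0.3,-0.6,-1,-1])

```text
time_s: 11.3
position: [0.5579, -0.0724, 0.1466]
tcp_rot: [[0.005, 0.0, 1.0], [-1.0, -0.0, 0.005], [0.0, -1.0, 0.0]]
force: [0.8, -0.6, -0.1]
opening: 0.778
```

arm_command(translation=[[0,0,0],[0,0,0]], rotation=[[0,0,0],[0,0,0]], grip=[-1,-1])

```text
time_s: 11.5
position: [0.5577, -0.0723, 0.1466]
tcp_rot: [[0.005, 0.0, 1.0], [-1.0, -0.0, 0.005], [0.0, -1.0, 0.0]]
force: [-0.3, -0.2, 0.3]
opening: 0.95
```

arm_command(translation=[[0,-0.2,0],[0,-0.6,0],[0,-1,0],[0,-1,0]], rotation=[[0,0,0],[0,0,0],[0,0,0],[0,0,0]], grip=[-1,-1,-1,-1])

```text
time_s: 11.9
position: [0.5606, -0.0732, 0.2309]
tcp_rot: [[0.005, 0.009, 1.0], [-1.0, -0.003, 0.005], [0.003, -1.0, 0.009]]
force: [0.8, -0.5, 0.5]
opening: 0.996
```

arm_command(translation=[[0.5,0,0.2],[1,0,0.47]], rotation=[[0,0,0],[0,0,0]], grip=[-1,-1])

```text
time_s: 12.1
position: [0.595, -0.1515, 0.2265]
tcp_rot: [[0.008, -0.001, 1.0], [-1.0, 0.001, 0.008], [-0.001, -1.0, -0.001]]
force: [0.7, -0.1, -0.1]
opening: 1.002
```

arm_command(translation=[[0.5,0,0],[1,0,0]], rotation=[[0,0,0],[0,0,0]], grip=[-1,-1])

```text
time_s: 12.3
position: [0.5962, -0.2333, 0.2256]
tcp_rot: [[0.006, -0.001, 1.0], [-1.0, 0.001, 0.006], [-0.001, -1.0, -0.001]]
force: [0.4, -0.1, -0.5]
opening: 0.998
```

arm_command(translation=[[0.5,0,0],[0.9,0,0],[0.97,0,0],[0.97,0,0],[0.97,0,0]], rotation=[[0,0,0],[0,0,0],[0,0,0],[0,0,0],[0,0,0]], grip=[-1,-1,-1,-1,-1])

```text
time_s: 12.8
position: [0.5961, -0.3083, 0.2258]
tcp_rot: [[0.006, -0.001, 1.0], [-1.0, 0.002, 0.006], [-0.002, -1.0, -0.001]]
force: [-0.3, 0.4, 0.0]
opening: 0.996
```

```bash
python3 - <<'E'
from h import *
st(); c=cap('wrist','w4.png'); print('pred c2',proj(c,[.597,-.3095,.042]))
for px,cf in spots('wrist','cart_a_center'): print(px,cf,onz(c,px,.042))
E
```

```text
t 12.8 p [ 0.5961 -0.3083  0.2258] F [-0.33  0.39  0.04] M [-0.06  0.03  0.01] open 0.9961510797537599
[[0.006, -0.001, 1.0], [-1.0, 0.002, 0.006], [-0.002, -1.0, -0.001]] [-36.9  35.   75.9   0.   69.2 -37.2]
pred c2 [319.19760193 185.22275437]
```

arm_command(translation=[[0.015,0.4,0.01],[0.015,0.8,0.01],[0.015,1,0.01]], rotation=[[0,0,0],[0,0,0],[0,0,0]], grip=[-1,-1,-1])

```text
time_s: 13.2
position: [0.5962, -0.3082, 0.144]
tcp_rot: [[0.007, -0.004, 1.0], [-1.0, 0.003, 0.007], [-0.003, -1.0, -0.004]]
force: [-0.6, 1.0, -0.8]
opening: 0.997
```

arm_command(translation=[[0,0.4,0],[0,0.8,0],[0,1,0],[0,1,0]], rotation=[[0,0,0],[0,0,0],[0,0,0],[0,0,0]], grip=[-1,-1,-1,-1])

```text
time_s: 13.6
position: [0.596, -0.3087, 0.064]
tcp_rot: [[0.006, -0.005, 1.0], [-1.0, 0.004, 0.006], [-0.004, -1.0, -0.005]]
force: [0.1, -0.2, 0.1]
opening: 1.0
```

arm_command(translation=[[0,0.02,0],[0,0.02,0],[0,0.02,0],[0,0.02,0],[0,0.02,0]], rotation=[[0,0,0],[0,0,0],[0,0,0],[0,0,0],[0,0,0]], grip=[0,0,0.3,1,1])

```text
time_s: 14.1
position: [0.5976, -0.3112, 0.0658]
tcp_rot: [[0.005, 0.001, 1.0], [-1.0, -0.001, 0.005], [0.001, -1.0, 0.001]]
force: [-0.5, -0.2, -0.8]
opening: 0.628
```

arm_command(translation=[[0,0,0],[0,0,0],[0,0,0],[0,0,0],[0,0,0]], rotation=[[0,0,0],[0,0,0],[0,0,0],[0,0,0],[0,0,0]], grip=[1,1,1,1,1])

```text
time_s: 14.6
position: [0.5973, -0.311, 0.0652]
tcp_rot: [[0.005, -0.0, 1.0], [-1.0, -0.0, 0.005], [0.0, -1.0, -0.0]]
force: [-1.8, -0.6, 2.7]
opening: 0.493
```

arm_command(translation=[[0,-0.1,0],[0,-0.4,0],[0,-0.8,0],[0,-1,0]], rotation=[[0,0,0],[0,0,0],[0,0,0],[0,0,0]], grip=[1,1,1,1])

```text
time_s: 15.0
position: [0.5984, -0.3115, 0.1473]
tcp_rot: [[0.005, 0.003, 1.0], [-1.0, -0.002, 0.005], [0.002, -1.0, 0.003]]
force: [0.7, -0.4, -1.7]
opening: 0.495
```

arm_command(translation=[[-0.1,-0.4,0],[-0.3,-0.8,0],[-0.5,-1,0]], rotation=[[0,0,0],[0,0,0],[0,0,0]], grip=[1,1,1])

```text
time_s: 15.3
position: [0.5981, -0.2712, 0.2277]
tcp_rot: [[0.004, 0.004, 1.0], [-1.0, -0.002, 0.004], [0.002, -1.0, 0.004]]
force: [1.4, 0.4, -2.3]
opening: 0.498
```

arm_command(translation=[[-0.3,-0.4,0],[-0.6,-0.7,0],[-1,-0.75,0]], rotation=[[0,0,0],[0,0,0],[0,0,0]], grip=[1,1,1])

```text
time_s: 15.6
position: [0.5981, -0.191, 0.2879]
tcp_rot: [[0.004, 0.006, 1.0], [-1.0, -0.003, 0.004], [0.003, -1.0, 0.006]]
force: [-0.1, -0.2, -2.7]
opening: 0.494
```

arm_command(translation=[[-0.4,0,-0.1],[-0.8,0,-0.2],[-1,0,-0.2]], rotation=[[0,0,0],[0,0,0],[0,0,0]], grip=[1,1,1])

```text
time_s: 15.9
position: [0.5782, -0.1074, 0.2841]
tcp_rot: [[0.007, -0.004, 1.0], [-1.0, 0.002, 0.007], [-0.002, -1.0, -0.004]]
force: [-0.4, -0.3, -2.0]
opening: 0.492
```

arm_command(translation=[[-0.4,0,-0.1],[-0.8,0,-0.2],[-1,0,-0.2]], rotation=[[0,0,0],[0,0,0],[0,0,0]], grip=[1,1,1])

```text
time_s: 16.2
position: [0.5626, -0.0287, 0.2843]
tcp_rot: [[0.007, -0.002, 1.0], [-1.0, 0.001, 0.007], [-0.001, -1.0, -0.002]]
force: [0.1, -0.1, -2.3]
opening: 0.492
```

arm_command(translation=[[-0.4,0,0],[-0.8,0,0],[-1,0,0]], rotation=[[0,0,0],[0,0,0],[0,0,0]], grip=[1,1,1])

```text
time_s: 16.5
position: [0.5639, 0.0507, 0.2847]
tcp_rot: [[0.007, 0.0, 1.0], [-1.0, 0.0, 0.007], [-0.0, -1.0, 0.0]]
force: [-0.0, 0.3, -1.6]
opening: 0.494
```

arm_command(translation=[[-0.4,0,0],[-0.8,0.2,0],[-0.97,0.5,0],[-0.97,0.8,0],[-0.97,0.8,0]], rotation=[[0,0,0],[0,0,0],[0,0,0],[0,0,0],[0,0,0]], grip=[1,1,1,1,1])

```text
time_s: 17.0
position: [0.5612, 0.1263, 0.2175]
tcp_rot: [[0.006, -0.008, 1.0], [-1.0, -0.001, 0.006], [0.001, -1.0, -0.008]]
force: [-1.3, -1.2, -2.0]
opening: 0.492
```

```bash
python3 -c "
from h import *
st(); c=cap('wrist');c=cap('top','t3.png')
for k in ['pan_left_top']:
    for px,cf in spots('wrist',k): print(k,px,cf,onz(cap('wrist'),px,.108))
st()"
```

```text
t 17.0 p [0.5612 0.1263 0.2175] F [-1.3  -1.19 -2.04] M [-0.11  0.06 -0.01] open 0.4918992415915411
[[0.006, -0.008, 1.0], [-1.0, -0.001, 0.006], [0.001, -1.0, -0.008]] [ 1.6 28.4 90.7 -0.1 61.3  1.3]
t 17.15 p [0.5643 0.1259 0.2217] F [ 0.29 -0.72 -1.19] M [-0.16 -0.    0.04] open 0.4904745145156793
[[0.004, 0.002, 1.0], [-1.0, -0.0, 0.004], [0.0, -1.0, 0.002]] [ 1.5 28.2 90.4 -0.  61.3  1.3]
```

arm_command(translation=[[-0.01,0.15,-0.01],[-0.01,0.3,-0.01],[-0.01,0.45,-0.01],[-0.01,0.52,-0.01],[-0.01,0.52,-0.01]], rotation=[[0,0,0],[0,0,0],[0,0,0],[0,0,0],[0,0,0]], grip=[1,1,1,1,1])

```text
time_s: 17.65
position: [0.5614, 0.1272, 0.1779]
tcp_rot: [[0.005, -0.003, 1.0], [-1.0, -0.0, 0.005], [0.0, -1.0, -0.003]]
force: [-0.6, 0.1, -2.0]
opening: 0.493
```

arm_command(translation=[[0,0.012,0],[0,0.025,0],[0,0.025,0]], rotation=[[0,0,0],[0,0,0],[0,0,0]], grip=[1,1,1])

```text
time_s: 17.95
position: [0.5625, 0.1274, 0.1776]
tcp_rot: [[0.005, 0.001, 1.0], [-1.0, 0.0, 0.005], [-0.0, -1.0, 0.001]]
force: [-0.0, -0.1, -1.6]
opening: 0.495
```

arm_command(translation=[[0,0.01,0],[0,0.02,0],[0,0.02,0]], rotation=[[0,0,0],[0,0,0],[0,0,0]], grip=[1,1,1])

```text
time_s: 18.25
position: [0.5622, 0.1274, 0.1758]
tcp_rot: [[0.005, -0.0, 1.0], [-1.0, -0.0, 0.005], [0.0, -1.0, -0.0]]
force: [0.4, -0.1, -1.6]
opening: 0.495
```

arm_command(translation=[[0,0.012,0],[0,0.024,0],[0,0.024,0]], rotation=[[0,0,0],[0,0,0],[0,0,0]], grip=[1,1,1])

```text
time_s: 18.55
position: [0.5621, 0.1273, 0.1736]
tcp_rot: [[0.005, -0.0, 1.0], [-1.0, -0.0, 0.005], [0.0, -1.0, -0.0]]
force: [-0.3, -0.1, -1.4]
opening: 0.495
```

arm_command(translation=[[0,0.012,0],[0,0.02,0],[0,0.02,0]], rotation=[[0,0,0],[0,0,0],[0,0,0]], grip=[1,1,1])

```text
time_s: 18.85
position: [0.5623, 0.1274, 0.1725]
tcp_rot: [[0.005, 0.0, 1.0], [-1.0, 0.0, 0.005], [-0.0, -1.0, 0.0]]
force: [-0.7, 0.2, -0.5]
opening: 0.49
```

arm_command(translation=[[0,0.006,0],[0,0.012,0],[0,0.012,0]], rotation=[[0,0,0],[0,0,0],[0,0,0]], grip=[1,1,1])

```text
time_s: 19.15
position: [0.5624, 0.1275, 0.1713]
tcp_rot: [[0.005, 0.0, 1.0], [-1.0, 0.0, 0.005], [-0.0, -1.0, 0.0]]
force: [-0.0, 1.1, 0.8]
opening: 0.497
```

arm_command(translation=[[0,0,0],[0,0,0],[0,0,0],[0,0,0],[0,0,0]], rotation=[[0,0,0],[0,0,0],[0,0,0],[0,0,0],[0,0,0]], grip=[0,-0.3,-0.6,-1,-1])

```text
time_s: 19.65
position: [0.5623, 0.1273, 0.1712]
tcp_rot: [[0.005, 0.0, 1.0], [-1.0, -0.0, 0.005], [0.0, -1.0, 0.0]]
force: [-0.9, 0.6, -0.3]
opening: 0.778
```

arm_command(translation=[[0,0,0],[0,0,0],[0,0,0]], rotation=[[0,0,0],[0,0,0],[0,0,0]], grip=[-1,-1,-1])

```text
time_s: 19.95
position: [0.5623, 0.1273, 0.1713]
tcp_rot: [[0.005, -0.0, 1.0], [-1.0, -0.0, 0.005], [0.0, -1.0, -0.0]]
force: [-0.9, 0.0, 0.5]
opening: 0.981
```

arm_command(translation=[[0,-0.2,0],[0,-0.6,0],[0,-1,0],[0,-1,0],[0,-1,0]], rotation=[[0,0,0],[0,0,0],[0,0,0],[0,0,0],[0,0,0]], grip=[-1,-1,-1,-1,-1])

```text
time_s: 20.45
position: [0.5625, 0.1274, 0.252]
tcp_rot: [[0.005, 0.002, 1.0], [-1.0, 0.0, 0.005], [-0.0, -1.0, 0.002]]
force: [-0.2, 0.6, -0.7]
opening: 1.0
```

arm_command(translation=[[0,0,0],[0,0,0],[0,0,0],[0,0,0],[0,0,0]], rotation=[[0,0,0],[0,0,0],[0,0,0],[0,0,0],[0,0,0]], grip=[-1,-1,-1,-1,-1])

```text
time_s: 20.95
position: [0.5622, 0.1273, 0.2508]
tcp_rot: [[0.005, -0.001, 1.0], [-1.0, -0.0, 0.005], [0.0, -1.0, -0.001]]
force: [0.1, -0.1, -0.2]
opening: 0.999
```

arm_command(translation=[[0,-0.4,0],[0,-0.5,0],[0,-0.5,0],[0,-0.5,0],[0,-0.5,0]], rotation=[[0,0,0],[0,0,0],[0,0,0],[0,0,0],[0,0,0]], grip=[-1,-1,-1,-1,-1])

```text
time_s: 21.45
position: [0.5615, 0.1273, 0.2901]
tcp_rot: [[0.005, -0.002, 1.0], [-1.0, -0.0, 0.005], [0.0, -1.0, -0.002]]
force: [0.3, 0.0, -0.1]
opening: 0.997
```

arm_command(translation=[[0,0,0],[0,0,0],[0,0,0],[0,0,0],[0,0,0]], rotation=[[0,0,0],[0,0,0],[0,0,0],[0,0,0],[0,0,0]], grip=[-1,-1,-1,-1,-1])

```text
time_s: 21.95
position: [0.5623, 0.1273, 0.2912]
tcp_rot: [[0.005, -0.0, 1.0], [-1.0, -0.0, 0.005], [0.0, -1.0, -0.0]]
force: [-0.9, 0.5, -0.3]
opening: 1.001
```

```bash
python3 - <<'E'
from h import *
st(); a=cap('scene','s4f.png')['img'][120:290,220:420]
cv2.imwrite('pics/s4.png',cv2.resize(a,None,fx=3.8,fy=3.5,interpolation=cv2.INTER_CUBIC))
c=cap('scene'); 
for k in ['cart_a_center','pan_left_top','pan_right_top']:
    for px,cf in spots('scene',k): print(k,px,cf,onz(c,px,.096))
print('L',[(z,proj(c,[.5626,.1272,z+.084]).round(1)) for z in (.084,.096,.108)]);print('R',[(z,proj(c,[.557,-.0727,z+.084]).round(1)) for z in (.084,.096,.108)])
I=c['img'].astype(int); m=(I[...,0]>I[...,2]+40)&(I[...,0]>I[...,1]+25)
n,l,s,cen=cv2.connectedComponentsWithStats(m.astype(np.uint8))
print([(cen[i].round(1),s[i,4]) for i in range(1,n) if s[i,4]>40 and 120<cen[i][1]<290 and 220<cen[i][0]<420])
E
```

```text
t 21.95 p [0.5623 0.1273 0.2912] F [-0.88  0.51 -0.3 ] M [-0.13  0.08 -0.01] open 1.001336857094119
[[0.005, -0.0, 1.0], [-1.0, -0.0, 0.005], [0.0, -1.0, -0.0]] [ 1.7 23.5 86.  -0.  70.5  1.4]
cart_a_center [298.176 181.68 ] 0.62 [ 0.53847188 -0.10673443  0.096     ]
pan_left_top [343.232 240.48 ] 0.59 [0.56111459 0.12223527 0.096     ]
pan_right_top [300.288 194.92 ] 0.63 [ 0.56040145 -0.05748798  0.096     ]
L [(0.084, array([345.8, 214.9])), (0.096, array([346.1, 210.1])), (0.108, array([346.4, 205.2]))]
R [(0.084, array([297.8, 165.4])), (0.096, array([297.7, 160.9])), (0.108, array([297.6, 156.3]))]
[(array([297.7, 167.4]), np.int32(187)), (array([338. , 168.4]), np.int32(116)), (array([347.2, 207.9]), np.int32(298))]
```

View pics/s4.png

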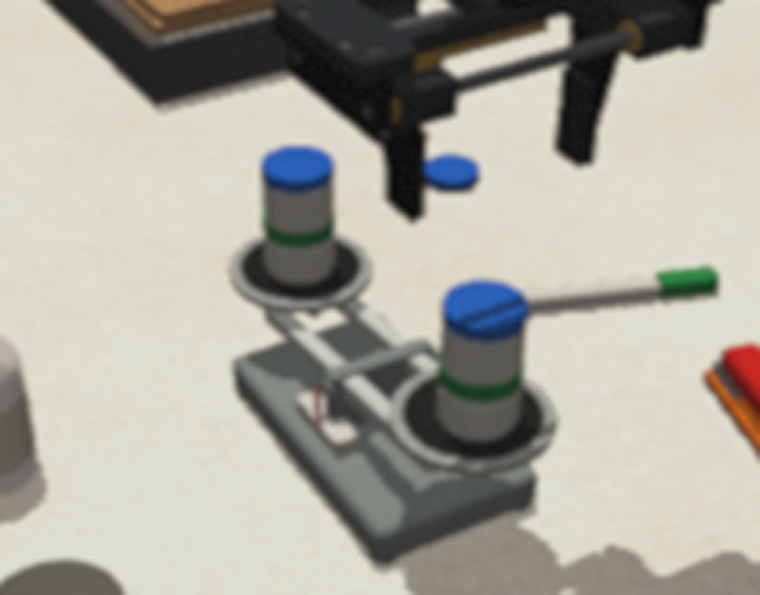

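The balance has settled: in the crop the right pan (cartridge 1 at (298,165)) is down at its stop and the left pan is up. The cap positions confirm it, at 84 mm against 108 mm. Cartridge 1 is therefore the heavier, and the lifting forces agree (about 3 N against 2 N). Next I pick it up from the right pan.

arm_command(translation=[[0.5,0,0],[1,0,0]], rotation=[[0,0,0],[0,0,0]], grip=[-1,-1])

```text
time_s: 22.4
position: [0.5627, 0.0474, 0.2913]
tcp_rot: [[0.008, 0.0, 1.0], [-1.0, -0.0, 0.008], [0.0, -1.0, 0.0]]
force: [0.9, -1.1, 0.1]
opening: 0.998
```

arm_command(translation=[[0.5,0,-0.03],[1,0,-0.07]], rotation=[[0,0,0],[0,0,0]], grip=[-1,-1])

```text
time_s: 22.6
position: [0.5575, -0.0341, 0.2914]
tcp_rot: [[0.006, 0.001, 1.0], [-1.0, -0.0, 0.006], [0.0, -1.0, 0.001]]
force: [0.3, 0.9, 0.2]
opening: 1.001
```

arm_command(translation=[[0.4,0,0],[0.5,0,0],[0.5,0.4,0],[0.5,0.8,0],[0.5,0.8,0]], rotation=[[0,0,0],[0,0,0],[0,0,0],[0,0,0],[0,0,0]], grip=[-1,-1,-1,-1,-1])

```text
time_s: 23.1
position: [0.5547, -0.0711, 0.2235]
tcp_rot: [[0.005, -0.009, 1.0], [-1.0, 0.004, 0.005], [-0.004, -1.0, -0.009]]
force: [-0.8, 0.1, 1.0]
opening: 1.002
```

```bash
python3 -c "
from h import *
st()"
```

```text
t 23.1 p [ 0.5547 -0.0711  0.2235] F [-0.83  0.14  0.97] M [-0.06  0.04 -0.02] open 1.0020419369414229
[[0.005, -0.009, 1.0], [-1.0, 0.004, 0.005], [-0.004, -1.0, -0.009]] [-18.8  26.9  92.6   0.   61.2 -19.1]
```

arm_command(translation=[[0,0.3,0],[0,0.6,0],[0,0.9,0],[0,1,0],[0,1,0]], rotation=[[0,0,0],[0,0,0],[0,0,0],[0,0,0],[0,0,0]], grip=[-1,-1,-1,-1,-1])

```text
time_s: 23.6
position: [0.5577, -0.0721, 0.1472]
tcp_rot: [[0.006, -0.001, 1.0], [-1.0, 0.001, 0.006], [-0.001, -1.0, -0.001]]
force: [-0.2, -0.1, 1.0]
opening: 0.999
```

arm_command(translation=[[0,0,0],[0,0,0],[0,0,0],[0,0,0],[0,0,0]], rotation=[[0,0,0],[0,0,0],[0,0,0],[0,0,0],[0,0,0]], grip=[0,0,0,0.3,1])

```text
time_s: 24.1
position: [0.5579, -0.0728, 0.1477]
tcp_rot: [[0.005, 0.001, 1.0], [-1.0, -0.0, 0.005], [0.0, -1.0, 0.001]]
force: [0.2, -0.0, 0.1]
opening: 0.628
```

arm_command(translation=[[0,0,0],[0,0,0],[0,0,0],[0,0,0],[0,0,0]], rotation=[[0,0,0],[0,0,0],[0,0,0],[0,0,0],[0,0,0]], grip=[1,1,1,1,1])

```text
time_s: 24.6
position: [0.5575, -0.0727, 0.1473]
tcp_rot: [[0.005, -0.0, 1.0], [-1.0, -0.0, 0.005], [0.0, -1.0, -0.0]]
force: [-1.3, -0.1, 2.2]
opening: 0.492
```

```bash
python3 -c "
from h import *
st()"
```

```text
t 24.6 p [ 0.5575 -0.0727  0.1473] F [-1.31 -0.13  2.22] M [-0.13  0.24 -0.05] open 0.49200766309678085
[[0.005, -0.0, 1.0], [-1.0, -0.0, 0.005], [0.0, -1.0, -0.0]] [-18.8  33.   96.3  -0.   50.7 -19.1]
```

arm_command(translation=[[0,-0.02,0],[0,-0.04,0],[0,-0.06,0],[0,-0.08,0],[0,-0.1,0]], rotation=[[0,0,0],[0,0,0],[0,0,0],[0,0,0],[0,0,0]], grip=[1,1,1,1,1])

```text
time_s: 25.1
position: [0.5577, -0.0727, 0.1554]
tcp_rot: [[0.005, 0.0, 1.0], [-1.0, -0.0, 0.005], [0.0, -1.0, 0.0]]
force: [0.0, 0.3, -0.8]
opening: 0.493
```

arm_command(translation=[[0,-0.02,0],[0,-0.04,0],[0,-0.06,0],[0,-0.08,0],[0,-0.1,0]], rotation=[[0,0,0],[0,0,0],[0,0,0],[0,0,0],[0,0,0]], grip=[1,1,1,1,1])

```text
time_s: 25.6
position: [0.5577, -0.0727, 0.1634]
tcp_rot: [[0.005, 0.0, 1.0], [-1.0, 0.0, 0.005], [-0.0, -1.0, 0.0]]
force: [-0.1, 0.2, -1.6]
opening: 0.495
```

arm_command(translation=[[0,-0.02,0],[0,-0.04,0],[0,-0.06,0],[0,-0.08,0],[0,-0.1,0]], rotation=[[0,0,0],[0,0,0],[0,0,0],[0,0,0],[0,0,0]], grip=[1,1,1,1,1])

```text
time_s: 26.1
position: [0.5577, -0.0724, 0.1714]
tcp_rot: [[0.005, -0.0, 1.0], [-1.0, 0.0, 0.005], [-0.0, -1.0, -0.0]]
force: [-0.2, 0.9, -1.8]
opening: 0.488
```

arm_command(translation=[[0,-0.02,0],[0,-0.04,0],[0,-0.07,0],[0,-0.11,0],[0,-0.16,0]], rotation=[[0,0,0],[0,0,0],[0,0,0],[0,0,0],[0,0,0]], grip=[1,1,1,1,1])

```text
time_s: 26.6
position: [0.5576, -0.0727, 0.1842]
tcp_rot: [[0.005, -0.0, 1.0], [-1.0, 0.0, 0.005], [-0.0, -1.0, -0.0]]
force: [1.0, -0.8, -2.8]
opening: 0.489
```

```bash
python3 -c "
from h import *
st()
c=cap('scene')
I=c['img'].astype(int); m=(I[...,0]>I[...,2]+40)&(I[...,0]>I[...,1]+25)
n,l,s,cen=cv2.connectedComponentsWithStats(m.astype(np.uint8))
print([(cen[i].round(1),s[i,4]) for i in range(1,n) if s[i,4]>40 and 120<cen[i][1]<290 and 220<cen[i][0]<420])"
```

```text
t 26.6 p [ 0.5576 -0.0727  0.1842] F [ 1.   -0.76 -2.8 ] M [-0.05  0.01 -0.02] open 0.4888721562124641
[[0.005, -0.0, 1.0], [-1.0, 0.0, 0.005], [-0.0, -1.0, -0.0]] [-18.8  29.9  94.6  -0.   55.5 -19.1]
[(array([298.6, 153.7]), np.int32(173)), (array([338.4, 168.4]), np.int32(109)), (array([346.5, 217.5]), np.int32(289))]
```

```bash
python3 - <<'E'
from h import *
a=cv2.imread('pics/w1.png')[130:230,255:425]; g=cv2.cvtColor(a,cv2.COLOR_BGR2GRAY)
Rt=np.array([[.001,0,1.],[-1,0,.001],[0,-1,0]]);p=np.array([.4759,.3787,.3245])
w=cap('wrist'); st_=bot.read_state()
# tool->cam from current capture
T=np.eye(4);T[:3,:3]=w['R'];T[:3,3]=w['t'];B=np.eye(4);B[:3,:3]=st_['tcp_rot'];B[:3,3]=st_['position']
A=np.eye(4);A[:3,:3]=Rt;A[:3,3]=p
X=T@B@np.linalg.inv(A);c=dict(K=w['K'],R=X[:3,:3],t=X[:3,3])
for th in (70,110,150,180):
    n,l,s,cen=cv2.connectedComponentsWithStats((g<th).astype(np.uint8))
    k=min((i for i in range(1,n) if s[i,4]>30),key=lambda i:np.hypot(*(cen[i]-[70,54])))
    cnt=max(cv2.findContours((l==k).astype(np.uint8),cv2.RETR_EXTERNAL,cv2.CHAIN_APPROX_NONE)[0],key=len)
    e=cv2.fitEllipse(cnt);px=np.array(e[0])+[255,130];print(th,s[k],px,np.round(e[1],1),onz(c,px,.042).round(4))
print('48mm px',proj(c,[.4855+.024,.356,.042])-proj(c,[.4855-.024,.356,.042]))
# plate outline
m=cv2.morphologyEx((g>190).astype(np.uint8),cv2.MORPH_OPEN,np.ones((3,3)))
cv2.imwrite('pics/w1c.png',cv2.resize(a,None,fx=4.5,fy=4.5,interpolation=cv2.INTER_CUBIC))
E
```

```text
70 [ 55  39  30  28 645] [324.57041168 182.06607056] [26.9 28.7] [0.4844 0.3601 0.042 ]
110 [ 54  38  34  34 905] [324.82059479 184.58347702] [32.6 33.6] [0.4848 0.3567 0.042 ]
150 [  52   37   37   36 1015] [324.94992065 184.64533997] [35.  35.2] [0.4849 0.3566 0.042 ]
180 [  52   37   37   37 1086] [324.94997406 184.68162537] [36.  36.6] [0.4849 0.3565 0.042 ]
48mm px [3.60403594e+01 1.52037953e-02]
```

View pics/w1c.png

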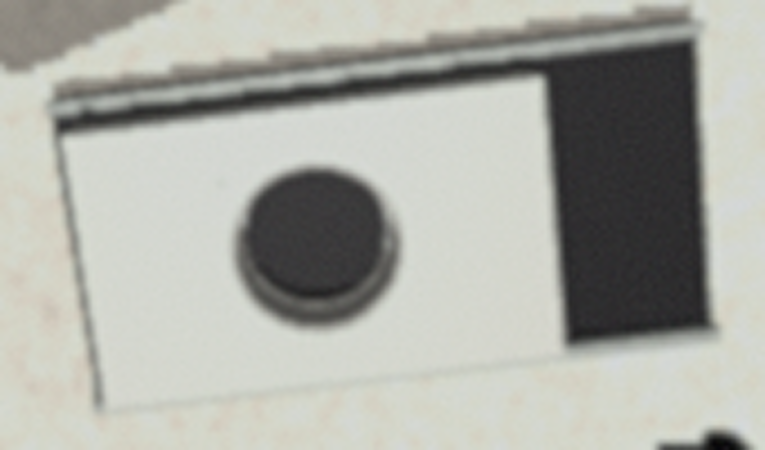

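arm_command(translation=[[0,-0.3,0],[0,-0.7,0],[0,-1,0]], rotation=[[0,0,0],[0,0,0],[0,0,0]], grip=[1,1,1])

```text
time_s: 27.0
position: [0.558, -0.0728, 0.2655]
tcp_rot: [[0.005, 0.001, 1.0], [-1.0, -0.0, 0.005], [0.0, -1.0, 0.001]]
force: [0.7, 0.6, -3.7]
opening: 0.495
```

arm_command(translation=[[-0.3,-0.2,0],[-0.7,-0.25,-0.1],[-1,-0.25,-0.2]], rotation=[[0,0,0],[0,0,0],[0,0,0]], grip=[1,1,1])

```text
time_s: 27.3
position: [0.5415, 0.0084, 0.2853]
tcp_rot: [[0.005, 0.002, 1.0], [-1.0, 0.0, 0.005], [-0.0, -1.0, 0.002]]
force: [0.5, 0.2, -2.8]
opening: 0.492
```

arm_command(translation=[[-0.4,0,-0.1],[-0.8,0,-0.2],[-1,0,-0.2]], rotation=[[0,0,0],[0,0,0],[0,0,0]], grip=[1,1,1])

```text
time_s: 27.6
position: [0.5228, 0.0896, 0.284]
tcp_rot: [[0.007, -0.002, 1.0], [-1.0, 0.001, 0.007], [-0.001, -1.0, -0.002]]
force: [0.3, -0.2, -2.8]
opening: 0.492
```

arm_command(translation=[[-0.4,0,-0.1],[-0.8,0,-0.1],[-1,0,-0.1]], rotation=[[0,0,0],[0,0,0],[0,0,0]], grip=[1,1,1])

```text
time_s: 27.9
position: [0.5157, 0.1694, 0.2841]
tcp_rot: [[0.007, -0.0, 1.0], [-1.0, 0.001, 0.007], [-0.001, -1.0, -0.0]]
force: [0.5, 0.0, -3.0]
opening: 0.493
```

arm_command(translation=[[-0.4,0,-0.1],[-0.8,0,-0.1],[-1,0,-0.1]], rotation=[[0,0,0],[0,0,0],[0,0,0]], grip=[1,1,1])

```text
time_s: 28.2
position: [0.5075, 0.2492, 0.2841]
tcp_rot: [[0.007, -0.0, 1.0], [-1.0, 0.001, 0.007], [-0.001, -1.0, -0.0]]
force: [0.2, 0.2, -3.3]
opening: 0.49
```

arm_command(translation=[[-0.4,0,0],[-0.8,0,0],[-1,0,0],[-1,0,0],[-1,0,0]], rotation=[[0,0,0],[0,0,0],[0,0,0],[0,0,0],[0,0,0]], grip=[1,1,1,1,1])

```text
time_s: 28.7
position: [0.5075, 0.3262, 0.2837]
tcp_rot: [[0.006, -0.001, 1.0], [-1.0, -0.002, 0.006], [0.002, -1.0, -0.001]]
force: [0.1, -0.4, -3.9]
opening: 0.494
```

The hole's mouth fits a 48 mm circle at (0.485, 0.3565), and the sprayer's yaw is about 7°. I will set down 20 mm to the +x side of the hole and slide toward −x, where the plate's end stop is near.

arm_command(translation=[[-0.2,0,-0.03],[-0.4,0.2,-0.03],[-0.4,0.6,-0.03],[-0.4,1,-0.03]], rotation=[[0,0,0],[0,0,0],[0,0,0],[0,0,0]], grip=[1,1,1,1])

```text
time_s: 29.1
position: [0.5053, 0.3601, 0.2029]
tcp_rot: [[0.006, 0.002, 1.0], [-1.0, 0.001, 0.006], [-0.001, -1.0, 0.002]]
force: [0.9, -0.3, -2.9]
opening: 0.496
```

arm_command(translation=[[0,0.3,0],[0,0.6,0],[0,0.8,0],[0,0.95,0],[0,0.95,0]], rotation=[[0,0,0],[0,0,0],[0,0,0],[0,0,0],[0,0,0]], grip=[1,1,1,1,1])

```text
time_s: 29.6
position: [0.5038, 0.3587, 0.1255]
tcp_rot: [[0.005, -0.004, 1.0], [-1.0, -0.002, 0.005], [0.002, -1.0, -0.004]]
force: [0.8, -0.3, -3.5]
opening: 0.493
```

arm_command(translation=[[0,0.06,0],[0,0.12,0],[0,0.12,0],[0,0.12,0]], rotation=[[0,0,0],[0,0,0],[0,0,0],[0,0,0]], grip=[1,1,1,1])

```text
time_s: 30.0
position: [0.5054, 0.3592, 0.119]
tcp_rot: [[0.005, 0.001, 1.0], [-1.0, 0.0, 0.005], [-0.0, -1.0, 0.001]]
force: [0.1, -0.1, -3.6]
opening: 0.494
```

```bash
python3 -c "
from h import *
st()"
```

```text
t 30.0 p [0.5054 0.3592 0.119 ] F [ 0.11 -0.15 -3.62] M [-0.1   0.09  0.06] open 0.49431065477426533
[[0.005, 0.001, 1.0], [-1.0, 0.0, 0.005], [-0.0, -1.0, 0.001]] [25.1 38.9 88.7  0.  52.3 24.8]
```

arm_command(translation=[[0,0.04,0],[0,0.08,0],[0,0.12,0],[0,0.14,0],[0,0.14,0]], rotation=[[0,0,0],[0,0,0],[0,0,0],[0,0,0],[0,0,0]], grip=[1,1,1,1,1])

```text
time_s: 30.5
position: [0.5049, 0.3589, 0.1068]
tcp_rot: [[0.005, -0.001, 1.0], [-1.0, -0.0, 0.005], [0.0, -1.0, -0.001]]
force: [0.4, 0.3, -2.7]
opening: 0.495
```

arm_command(translation=[[0,0.01,0],[0,0.02,0],[0,0.02,0]], rotation=[[0,0,0],[0,0,0],[0,0,0]], grip=[1,1,1])

```text
time_s: 30.8
position: [0.5051, 0.359, 0.1056]
tcp_rot: [[0.005, -0.0, 1.0], [-1.0, -0.0, 0.005], [0.0, -1.0, -0.0]]
force: [0.2, 0.3, -3.6]
opening: 0.493
```

arm_command(translation=[[0,0.006,0],[0,0.012,0],[0,0.012,0]], rotation=[[0,0,0],[0,0,0],[0,0,0]], grip=[1,1,1])

```text
time_s: 31.1
position: [0.5052, 0.3591, 0.1054]
tcp_rot: [[0.005, 0.0, 1.0], [-1.0, 0.0, 0.005], [-0.0, -1.0, 0.0]]
force: [-0.9, 0.0, 2.0]
opening: 0.494
```

arm_command(translation=[[0,0.006,0],[0,0.012,0],[0,0.012,0]], rotation=[[0,0,0],[0,0,0],[0,0,0]], grip=[1,1,1])

```text
time_s: 31.4
position: [0.5051, 0.3591, 0.1053]
tcp_rot: [[0.005, 0.001, 1.0], [-1.0, 0.0, 0.005], [-0.0, -1.0, 0.001]]
force: [-2.8, -1.2, 8.6]
opening: 0.492
```

arm_command(translation=[[0,-0.012,0],[0,-0.012,0]], rotation=[[0,0,0],[0,0,0]], grip=[1,1])

```text
time_s: 31.6
position: [0.5052, 0.3591, 0.1053]
tcp_rot: [[0.005, 0.0, 1.0], [-1.0, 0.0, 0.005], [-0.0, -1.0, 0.0]]
force: [-2.0, -0.3, 5.8]
opening: 0.495
```

arm_command(translation=[[0.004,0,-0.03],[0.008,0,-0.06],[0.012,0,-0.09],[0.015,0,-0.12],[0.015,0,-0.12]], rotation=[[0,0,0],[0,0,0],[0,0,0],[0,0,0],[0,0,0]], grip=[1,1,1,1,1])

```text
time_s: 32.1
position: [0.4964, 0.3583, 0.1053]
tcp_rot: [[0.005, 0.003, 1.0], [-1.0, 0.001, 0.005], [-0.001, -1.0, 0.003]]
force: [3.0, -0.2, 4.3]
opening: 0.491
```

arm_command(translation=[[0.003,0,-0.02],[0.005,0,-0.04],[0.007,0,-0.06],[0.007,0,-0.06]], rotation=[[0,0,0],[0,0,0],[0,0,0],[0,0,0]], grip=[1,1,1,1])

```text
time_s: 32.5
position: [0.4913, 0.3575, 0.1052]
tcp_rot: [[0.005, 0.002, 1.0], [-1.0, 0.001, 0.005], [-0.001, -1.0, 0.002]]
force: [4.7, 1.1, 5.8]
opening: 0.494
```

arm_command(translation=[[0.001,-0.004,-0.015],[0.003,-0.004,-0.03],[0.005,-0.004,-0.04],[0.005,-0.004,-0.04]], rotation=[[0,0,0],[0,0,0],[0,0,0],[0,0,0]], grip=[1,1,1,1])

```text
time_s: 32.9
position: [0.4834, 0.3553, 0.103]
tcp_rot: [[0.005, -0.01, 1.0], [-1.0, -0.004, 0.005], [0.004, -1.0, -0.01]]
force: [0.3, -0.2, -2.7]
opening: 0.492
```

arm_command(translation=[[0.001,0,-0.012],[0.003,0,-0.025],[0.004,0,-0.035],[0.004,0,-0.035]], rotation=[[0,0,0],[0,0,0],[0,0,0],[0,0,0]], grip=[1,1,1,1])

```text
time_s: 33.3
position: [0.4838, 0.3562, 0.1045]
tcp_rot: [[0.005, -0.002, 1.0], [-1.0, -0.001, 0.005], [0.001, -1.0, -0.002]]
force: [-0.4, 0.0, -2.6]
opening: 0.491
```

It dropped at (0.484, 0.356): the force is back to the free weight and z is lower. Now I'll lower into the hole.

arm_command(translation=[[0,0.02,0],[0,0.04,0],[0,0.06,0],[0,0.06,0]], rotation=[[0,0,0],[0,0,0],[0,0,0],[0,0,0]], grip=[1,1,1,1])

```text
time_s: 33.7
position: [0.4845, 0.3564, 0.0999]
tcp_rot: [[0.005, -0.001, 1.0], [-1.0, -0.0, 0.005], [0.0, -1.0, -0.001]]
force: [0.3, 0.2, -2.8]
opening: 0.491
```

```bash
python3 -c "
from h import *
st()"
```

```text
t 33.7 p [0.4845 0.3564 0.0999] F [ 0.32  0.23 -2.83] M [-0.09  0.13  0.01] open 0.4909444869556227
[[0.005, -0.001, 1.0], [-1.0, -0.0, 0.005], [0.0, -1.0, -0.001]] [25.7 39.4 92.1  0.  48.6 25.4]
```

Force-free at 5 mm deep, so I continue.

arm_command(translation=[[0,0.03,0],[0,0.06,0],[0,0.09,0],[0,0.1,0],[0,0.1,0]], rotation=[[0,0,0],[0,0,0],[0,0,0],[0,0,0],[0,0,0]], grip=[1,1,1,1,1])

```text
time_s: 34.2
position: [0.4846, 0.3564, 0.092]
tcp_rot: [[0.005, -0.0, 1.0], [-1.0, -0.0, 0.005], [0.0, -1.0, -0.0]]
force: [0.3, -0.3, -2.5]
opening: 0.49
```

arm_command(translation=[[0,0.02,0],[0,0.04,0],[0,0.06,0],[0,0.08,0],[0,0.08,0]], rotation=[[0,0,0],[0,0,0],[0,0,0],[0,0,0],[0,0,0]], grip=[1,1,1,1,1])

```text
time_s: 34.7
position: [0.4845, 0.3564, 0.0855]
tcp_rot: [[0.005, -0.001, 1.0], [-1.0, -0.0, 0.005], [0.0, -1.0, -0.001]]
force: [-0.7, -0.6, -2.3]
opening: 0.492
```

arm_command(translation=[[0,0.015,0],[0,0.03,0],[0,0.03,0]], rotation=[[0,0,0],[0,0,0],[0,0,0]], grip=[1,1,1])

```text
time_s: 35.0
position: [0.4846, 0.3564, 0.0832]
tcp_rot: [[0.005, -0.0, 1.0], [-1.0, -0.0, 0.005], [0.0, -1.0, -0.0]]
force: [0.9, 0.2, -2.7]
opening: 0.49
```

Floor expected at TCP z of about 0.0814.

arm_command(translation=[[0,0.01,0],[0,0.02,0],[0,0.02,0],[0,0.02,0]], rotation=[[0,0,0],[0,0,0],[0,0,0],[0,0,0]], grip=[1,1,1,1])

```text
time_s: 35.4
position: [0.4847, 0.3565, 0.0818]
tcp_rot: [[0.005, -0.0, 1.0], [-1.0, -0.0, 0.005], [0.0, -1.0, -0.0]]
force: [0.4, -0.8, -2.8]
opening: 0.489
```

arm_command(translation=[[0,0.005,0],[0,0.01,0],[0,0.01,0]], rotation=[[0,0,0],[0,0,0],[0,0,0]], grip=[1,1,1])

```text
time_s: 35.7
position: [0.4848, 0.3565, 0.0814]
tcp_rot: [[0.005, 0.0, 1.0], [-1.0, 0.0, 0.005], [-0.0, -1.0, 0.0]]
force: [-0.9, 0.1, -0.0]
opening: 0.49
```

arm_command(translation=[[0,0.005,0],[0,0.005,0]], rotation=[[0,0,0],[0,0,0]], grip=[1,1])

```text
time_s: 35.9
position: [0.4848, 0.3565, 0.0813]
tcp_rot: [[0.005, 0.0, 1.0], [-1.0, 0.0, 0.005], [-0.0, -1.0, 0.0]]
force: [-2.2, -1.4, 3.9]
opening: 0.492
```

arm_command(translation=[[0,0,0],[0,0,0],[0,0,0],[0,0,0],[0,0,0]], rotation=[[0,0,0],[0,0,0],[0,0,0],[0,0,0],[0,0,0]], grip=[0,-0.3,-0.6,-1,-1])

```text
time_s: 36.4
position: [0.4848, 0.3565, 0.0803]
tcp_rot: [[0.005, -0.0, 1.0], [-1.0, -0.0, 0.005], [0.0, -1.0, -0.0]]
force: [-0.2, 0.9, 0.5]
opening: 0.776
```

arm_command(translation=[[0,0,0],[0,0,0],[0,0,0]], rotation=[[0,0,0],[0,0,0],[0,0,0]], grip=[-1,-1,-1])

```text
time_s: 36.7
position: [0.4847, 0.3564, 0.0805]
tcp_rot: [[0.005, -0.0, 1.0], [-1.0, -0.0, 0.005], [0.0, -1.0, -0.0]]
force: [0.1, -0.2, -0.1]
opening: 0.977
```

arm_command(translation=[[0,-0.2,0],[0,-0.6,0],[0,-1,0],[0,-1,0]], rotation=[[0,0,0],[0,0,0],[0,0,0],[0,0,0]], grip=[-1,-1,-1,-1])

```text
time_s: 37.1
position: [0.4875, 0.358, 0.1651]
tcp_rot: [[0.005, 0.009, 1.0], [-1.0, 0.004, 0.005], [-0.004, -1.0, 0.009]]
force: [1.2, 0.4, 0.3]
opening: 0.996
```

arm_command(translation=[[0,-0.5,0],[0,-1,0],[0,-1,0]], rotation=[[0,0,0],[0,0,0],[0,0,0]], grip=[-1,-1,-1])

```text
time_s: 37.4
position: [0.4878, 0.3581, 0.2459]
tcp_rot: [[0.005, 0.01, 1.0], [-1.0, 0.005, 0.005], [-0.005, -1.0, 0.01]]
force: [0.3, 0.3, -0.2]
opening: 1.001
```

arm_command(translation=[[0,-0.5,-0.4],[0,-0.8,-0.8],[0,-0.8,-0.8],[0,-0.8,-0.8]], rotation=[[0,0,0],[0,0,0],[0,0,0],[0,0,0]], grip=[-1,-1,-1,-1])

```text
time_s: 37.8
position: [0.4202, 0.3562, 0.3043]
tcp_rot: [[0.006, 0.001, 1.0], [-1.0, -0.0, 0.006], [0.0, -1.0, 0.001]]
force: [-0.6, -0.5, -1.0]
opening: 1.0
```

```bash
python3 - <<'E'
from h import *
st(); c=cap('scene','s5.png'); d=cap('top','t5.png')
I=c['img'].astype(int); m=(I[...,0]>I[...,2]+40)&(I[...,0]>I[...,1]+25)
n,l,s,cen=cv2.connectedComponentsWithStats(m.astype(np.uint8))
print([(cen[i].round(1),s[i,4]) for i in range(1,n) if 80<s[i,4]<1500])
for z in (.084,.102,.126): print(z,proj(c,[.4848,.3565,z]),proj(d,[.4848,.3565,z]))
E
```

```text
t 37.8 p [0.4202 0.3562 0.3043] F [-0.56 -0.49 -0.97] M [-0.09  0.11  0.03] open 1.0003529065573489
[[0.006, 0.001, 1.0], [-1.0, -0.0, 0.006], [0.0, -1.0, 0.001]] [28.7 20.6 88.6 -0.  70.8 28.3]
[(array([229.6,   4.7]), np.int32(1002)), (array([338.4, 168.4]), np.int32(108)), (array([208. , 204.1]), np.int32(134)), (array([346.5, 217.5]), np.int32(286)), (array([454.9, 303.8]), np.int32(428))]
0.084 [452.7757323  308.32110571] [163.32377467 216.66747402]
0.102 [454.89184255 301.76258829] [159.68993903 216.45018216]
0.126 [457.8134175  292.70767243] [154.58313821 216.14481164]
```

View pics/s5.png

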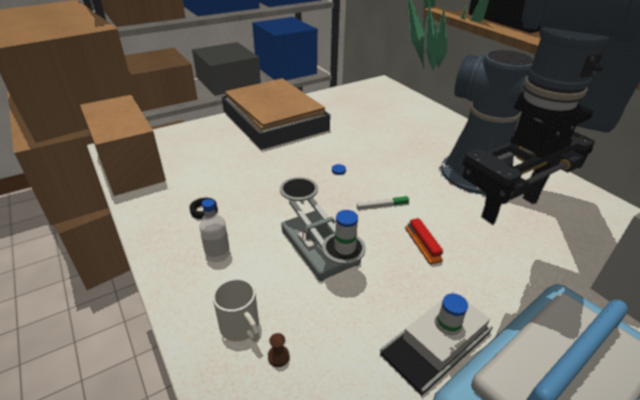

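The picture shows cartridge 1 upright in the dock at (454,311), with its cap at (454.9,303.8). That fits a cap top at 102 mm, which is fully home. Cartridge 2 stands on the left pan at (346,235), and nothing else has moved.

```bash
python3 -c "
from h import *
print(bot.hand_in())"
```

```text
the job is handed in; nothing more can be done
None
```

The heavier cartridge is fully home in the dock hole and the lighter one is standing on its pan. I handed the job in at about 38 s of the 72 s allowed; no verdict is reported.

- **Weighing:** I stood cartridge 1 on the right pan and cartridge 2 on the left, and let go of both. After about 2 s the right pan was down at its stop (about 84 mm, left pan about 108 mm), so cartridge 1 is heavier. The lifting forces agreed: about 3 N against 2 N.
- **Docking:** I set cartridge 1 on the plate 20 mm to the +x side of the hole and slid it gently toward −x. It dropped at about (0.484, 0.356), within 1–2 mm of where the cameras had put the hole. I lowered it 24 mm to the floor and let go. Pressing peaked at a net 8.6 N when it first touched the plate.
- **Last checks:** The final picture shows cartridge 1 upright, with its cap at the height expected when fully home (top 102 mm). Cartridge 2 stands upright on the left pan, and the gripper is open and clear of everything. The other things on the desk look unmoved.
- **Check that failed:** The network did not find cartridge 2 in the wrist picture before I grasped it. I used the position from the two fixed cameras instead, and the grasp held.

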